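# Seat the notched tube tier on its keyed lower tier

### The arm

A 6-joint arm with a two-finger parallel gripper is mounted at the origin on the work surface. World frame = base frame: x ahead of the robot, y to its left, z up, the work surface at z = 0. Lengths are in m, angles in degrees, forces in N, time in s.
With the tool pointing down it reaches from about 0.325 to 0.775 m from the base axis. Payload 5.5 kg.
Tool frame: the origin (TCP) lies at the centre of the arm's flange, where the gripper is bolted on; the fingertips stand 182 mm ahead of it and the grasp point (between the pads) lies 163 mm ahead of it; z points along the fingers, y is the direction in which the jaws open and shut (so a half turn about z gives the same grasp; the last joint's range is limited). The gripper opens to 88 mm and grips with 3 to 60 N. Pads are 20 mm wide; open, the fingers measure 115 mm over their backs; the gripper's body (75 mm by 178 mm) begins 61 mm behind the grasp point.
Start: joints at [-73.264, 5.22, 70.514, -0, 104.267, -3.249], TCP at [0.205, -0.564, 0.405] pointing down, gripper open.
Joint ranges: [-164.24, 164.24], [-49.07, 125.15], [9.68, 141.18], [-86.29, 266.29], [3.28, 154.24], [-151.56, 151.56]. Speed limits (degrees/s): [147.25, 147.25, 172.46, 180, 180, 180].

### API

Orientations are given as [roll, pitch, yaw] about the fixed x, y, z axes, in that order (R = Rz(yaw) Ry(pitch) Rx(roll)).
In Python, from station import r gives the robot as it stands. The module is installed in compiled form; this text tells all that it offers. Calls block until the motion is done:
- r.reach(position, orientation): joint-space move of the TCP to a pose.
- r.servo_line(position, rotation=None, speed=0.15): straight line of the TCP; rotation=None keeps the orientation; speed is the mean speed in m/s.
- r.move_joints(angles): joint-space move.
- r.let_go() and r.grab(squeeze=None): open the fingers fully, or close them until they stop; squeeze is the grip in N (None keeps the last).
- r.wait(seconds).
- r.inverse_kinematics(position, orientation): joint angles nearest the present ones, or None.
- r.sense(): the state.
- r.snapshot(name): name is "scene" or "top" or "wrist"; returns a dict with "frame" (420x560x3 uint8, red, green, blue), "fx", "fy", "cx", "cy" (pixels), "dist_coeffs" ([k1, k2, p1, p2, k3] as OpenCV has them; the pictures are not rectified), "R" (3x3) and "t" (3): a world point X has camera coordinates R X + t. Camera axes: x right, y down, z forward; pixel columns grow to the right and rows downward; lengths in m; the calibration is good to about 2 mm. A picture is of the moment at which its call begins. There is no depth.
A pose or a line that the arm cannot do raises r.IKError and nothing moves.
- r.hand_in(): hands the job in, once; it reports no verdict.
The state is a dict: "clock": time; "joints": joint angles; "joint_vel": joint speeds; "joint_torque": joint torques, N m; "tcp_pos": TCP position; "orientation": TCP orientation; "contact_force": force on the tool from outside, world axes, zero at the start; "torque": the same for the moment, N m; "opening": finger opening in m.
Only numpy, scipy, OpenCV 4.12 (cv2) and the standard library are available. Lean on these libraries where they do the work, as an engineer would, in place of code of your own. Each camera call takes 0.05 s, during which the arm holds its last target.

### The job

Take the blue tube tier by its steel lifting plate and stack it on the grey lower tier of the loading stand, turned so that its notch goes down over the yellow key; it must sit flat on the grey tier with the edges of the two roughly in line. Set it down rather than dropping it, let go, and leave the black tier and the aluminium bucket where they are.

Things in the scene. Friction and masses are not known exactly. Their poses are not given: they have to be found in the camera images.
- blue_tier: Loose blue tube block, about 0.25 kg, upright on the bench: 100 (x) by 80 (y) by 24 mm. A notch through it, 36 mm wide and 30 mm deep, opens in the middle of its +x edge. On its top, centred on the origin, stands a steel lifting plate 38 mm long in x, 14 mm thick in y, 45 mm high (24 to 69 mm above the underside). Origin: centre of the underside of the outline; z up, x to the notch.
- stand: Fixed loading stand: aluminium plate 130 by 110 mm carrying a grey lower tier 100 (x) by 80 (y) mm, flat top 38 mm above the bench. A yellow key 16 mm wide (y), 10 mm long (x) rises 18 mm above that top, its centre 42 mm from the origin in +x. Origin: centre of the underside; z up, x to the key. Blue tier seated: origin 38 mm above this one, x axes the same way, 10 mm play each side of the key.
- black_tier: Bystander: loose black tube block, 100 by 80 by 24 mm with the same steel lifting plate but no notch, so it cannot go over the key. Origin: centre of the underside. Leave it where it is.
- bucket: Bystander: loose round aluminium rotor bucket, 96 mm across and 100 mm high, with a black five-hole insert, standing upright. Origin: centre of the underside. Leave it where it is.
Mind the look-alikes: they are no part of the job. What is shaped like the stand but red is not meant.

How it is judged (in metres and radians):
On the way:
1. the blue tier is lifted clear of the bench (height (world z) of blue_tier above 0.05 m), for 0.1 s.
At the end, for the whole second after the job is handed in: The blue tier rests still and flat (within 4 deg) on the grey tier, notch over the key: its origin 34 to 43 mm above the stand's, centres within 15 mm, x axes within 12 deg. The black tier and the bucket are within 20 mm of their starts, the bucket upright within 5 deg (horizontal distance between blue_tier and stand below 0.015 m and angle between the x axis of blue_tier and the x axis of stand, either way round below 0.21 rad and z of blue_tier in the frame of stand between 0.034 and 0.043 m and angle between blue_tier's own z axis and vertical below 0.07 rad and linear speed of blue_tier below 0.02 m/s and distance of each of black_tier, bucket from where it was at the start of the episode below 0.02 m and angle between bucket's own z axis and vertical below 0.1 rad); the robot touches nothing.
It fails at once if the blue tier is dropped: over the stand it falls faster than 0.6 m/s (a free fall of about 18 mm) with the fingers off it (linear speed of blue_tier above 0.6 m/s and horizontal distance between blue_tier and stand below 0.08 m and contact force between the fingers and blue_tier below 0.3 N).
It fails at once if the black tier is moved more than 20 mm (distance of black_tier from where it was at the start of the episode above 0.02 m).
It fails at once if the bucket is moved more than 20 mm (distance of bucket from where it was at the start of the episode above 0.02 m).
It also fails if it takes over 37 s, if anything falls off the work surface, if the arm or the gripper's body presses on something with over 40 N, if the wrist force passes 120 N, or if a joint passes its speed limit or range.

## Working session

There is one attempt and no reset: what is moved stays moved. The work goes in short steps, each a Python script; the robot and the scene stay as the last script left them, time stands still between calls to the robot, and variables do not carry over. Pictures are saved under pics/ and viewed, and the job is handed in when it is done.

```bash
mkdir -p pics; cat > h.py <<'E'
import numpy as np, cv2, pickle
from station import r
def snap(n,f):
    s=r.snapshot(n); pickle.dump(s,open(f'pics/{f}.pkl','wb')); cv2.imwrite(f'pics/{f}.png',s['frame'][:,:,::-1]); return s
def load(f): return pickle.load(open(f'pics/{f}.pkl','rb'))
def K(s): return np.array([[s['fx'],0,s['cx']],[0,s['fy'],s['cy']],[0,0,1.]])
def ray(s,uv,z):
    p=cv2.undistortPoints(np.array(uv,float).reshape(-1,1,2),K(s),np.array(s['dist_coeffs'],float)).reshape(-1,2)
    R=np.array(s['R']);t=np.array(s['t']);c=-R.T@t
    d=np.c_[p,np.ones(len(p))]@R
    return c+d*((z-c[2])/d[:,2])[:,None]
def proj(s,X):
    return cv2.projectPoints(np.array(X,float).reshape(-1,1,3),cv2.Rodrigues(np.array(s['R']))[0],np.array(s['t'],float),K(s),np.array(s['dist_coeffs'],float))[0].reshape(-1,2)
E
python3 - <<'E'
from h import *
for n in ['scene','top','wrist']:
    s=snap(n,n+'0'); print(n,-np.array(s['R']).T@s['t'])
print(r.sense())
E
```

```text
scene [1.027099   0.438512   0.67311872]
top [0.47967876 0.01086421 0.96394361]
wrist [ 0.26956171 -0.54013158  0.38363021]
{'clock': 0.15, 'joints': array([-7.32655872e+01,  5.25357794e+00,  7.05678599e+01, -5.68537780e-04,
        1.04266912e+02, -3.24981279e+00]), 'joint_vel': array([-0.11560732, -0.19751475, -0.23567914,  0.01361576, -0.03171203,
        0.02091109]), 'joint_torque': array([ 1.50505017e-03, -4.47044957e+01, -4.06907988e+01,  6.98587624e-02,
        2.74564762e-02, -1.21846147e-04]), 'tcp_pos': array([ 0.20505516, -0.56391965,  0.40374442]), 'orientation': array([-1.79911761e+02, -4.45820288e-03,  1.99840825e+01]), 'contact_force': array([-0.59557828, -0.0375464 , -0.33316606]), 'torque': array([0.0156604 , 0.00949124, 0.01176198]), 'opening': 0.08779773009433278}
```

View pics/top0.png

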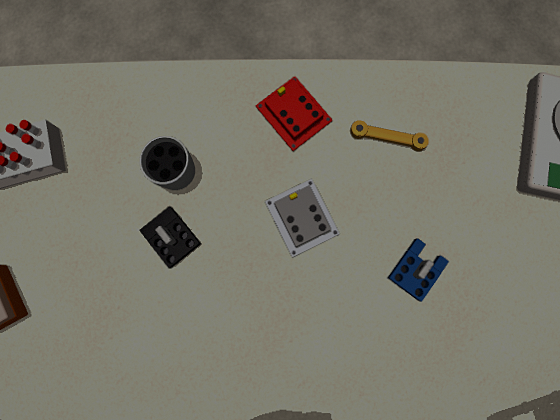

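View pics/scene0.png

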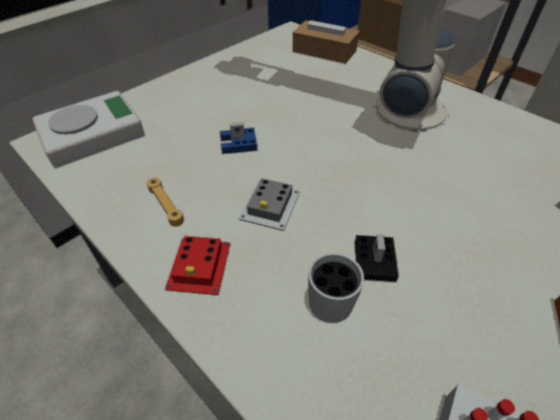

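```bash
python3 - <<'E'
from h import *
f=load('top0')['frame'][:,:,::-1]
a=cv2.resize(f[225:315,370:470],None,fx=4,fy=4,interpolation=cv2.INTER_CUBIC)
b=cv2.resize(f[170:260,255:355],None,fx=4,fy=4,interpolation=cv2.INTER_CUBIC)
cv2.imwrite('pics/crop.png',np.hstack([a,b]))
s=load('top0');f=s['frame']
hsv=cv2.cvtColor(f,cv2.COLOR_RGB2HSV)
m=cv2.inRange(hsv,(100,100,30),(130,255,255)); m[:200]=0
cs,_=cv2.findContours(m,0,2);c=max(cs,key=cv2.contourArea)
print(cv2.contourArea(c),c.reshape(-1,2).min(0),c.reshape(-1,2).max(0))
cv2.imwrite('pics/mask.png',m)
print(cv2.minAreaRect(c))
w=ray(s,c.reshape(-1,2),0.024)[:,:2].astype(np.float32)
R=cv2.minAreaRect(w*1000);print(R,cv2.boxPoints(R))
y=cv2.inRange(hsv,(22,150,100),(32,255,255));y[:160]=0
cs,_=cv2.findContours(y,0,2)
for c in cs: print('yel',cv2.contourArea(c),cv2.minAreaRect(c), ray(s,cv2.minAreaRect(c)[0],.056))
# plate
v=f.astype(int); g=(abs(v[...,0]-v[...,2])<22)
for p in [(303,218),(280,213),(345,235),(305,185),(427,268)]: print(p,f[p[1],p[0]],hsv[p[1],p[0]])
E
```

```text
1340.5 [389 239] [447 300]
((418.8377685546875, 269.5270080566406), (40.33793640136719, 49.40525436401367), 35.53767395019531)
((489.1015930175781, -253.33047485351562), (80.29254150390625, 100.19482421875), 53.3617057800293) [[ 424.94476 -255.6484 ]
 [ 505.343   -315.4408 ]
 [ 553.2584  -251.01254]
 [ 472.8602  -191.22015]]
yel 19.0 ((293.0000305175781, 194.99998474121094), (3.5777084827423096, 7.155416965484619), 63.43495178222656) [[ 6.34184121e-01 -4.04846275e-04  5.60000000e-02]]
(303, 218) [88 85 83] [12 14 88]
(280, 213) [85 82 79] [15 18 85]
(345, 235) [130 131 116] [ 32  29 131]
(305, 185) [134 135 140] [115  11 140]
(427, 268) [118 116 112] [ 20  13 118]
```

View pics/crop.png

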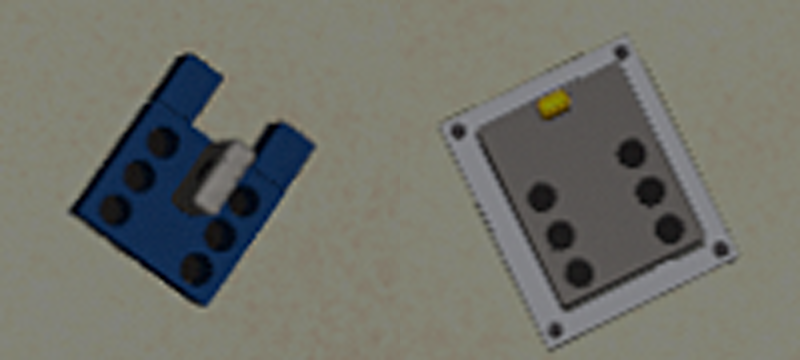

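Blue tier candidate: only blue block at (418,270), with notch pointing up-right; size 80x100 fits. Stand candidates: grey (303,218) and red (293,113); the grey one with a yellow key at (293,195) is meant, which the crop confirms. Now the stand's pose.

```bash
python3 - <<'E'
from h import *
s=load('top0');f=s['frame'].astype(int)
ROI=np.zeros(f.shape[:2],np.uint8);ROI[170:262,255:350]=1
sat=f[...,2]-f[...,0]
pl=((sat>-9)).astype(np.uint8)*ROI
V=f.max(2)
gr=((V<105)).astype(np.uint8)*ROI
for n,m,zs in [('plate',pl,(.006,.010)),('grey',gr,(.038,))]:
    m=cv2.morphologyEx(m,cv2.MORPH_OPEN,np.ones((3,3))) if n=='grey' else m
    c=max(cv2.findContours(m,0,2)[0],key=cv2.contourArea)
    for z in zs:
        w=ray(s,c.reshape(-1,2),z)[:,:2].astype(np.float32)*1000
        print(n,z,cv2.contourArea(c),cv2.minAreaRect(w),cv2.boxPoints(cv2.minAreaRect(w)).tolist())
    cv2.imwrite(f'pics/m_{n}.png',cv2.resize(m[170:262,255:350]*255,None,fx=4,fy=4))
# manual corners
man=np.array([(479,130),(622,65),(703,240),(565,305)],float); man=np.c_[255+(man[:,0]-400)/4,170+man[:,1]/4]
w=ray(s,man,.038);print(w,w.mean(0))
man=np.array([(441,122),(627,40),(737,258),(549,350)],float); man=np.c_[255+(man[:,0]-400)/4,170+man[:,1]/4]
w=ray(s,man,.008);print(w,w.mean(0))
E
```

```text
plate 0.006 3242.0 ((595.2913818359375, -19.392730712890625), (133.20223999023438, 110.55154418945312), 26.483062744140625) [[511.0296630859375, 0.3830909729003906], [560.3282470703125, -98.56786346435547], [679.5531005859375, -39.16855239868164], [630.2545166015625, 59.78240203857422]]
plate 0.01 3242.0 ((594.8086547851562, -19.266372680664062), (132.6460418701172, 110.08991241455078), 26.48307991027832) [[510.8987731933594, 0.42684364318847656], [559.9915771484375, -98.11090850830078], [678.718505859375, -38.95958709716797], [629.625732421875, 59.578163146972656]]
grey 0.038 1968.0 ((595.00341796875, -18.928295135498047), (103.02983093261719, 80.9515380859375), 26.6486759185791) [[530.806640625, -5.857521057128906], [567.1148681640625, -78.2098617553711], [659.2001953125, -31.999069213867188], [622.8919677734375, 40.353271484375]]
[[ 0.62194076  0.03587004  0.038     ]
 [ 0.65518034 -0.03580037  0.038     ]
 [ 0.56703837 -0.07559271  0.038     ]
 [ 0.53465668 -0.00714583  0.038     ]] [ 0.59470404 -0.02066722  0.038     ]
[[ 6.30684765e-01  5.63581026e-02  8.00000000e-03]
 [ 6.74099487e-01 -3.99828848e-02  8.00000000e-03]
 [ 5.60660326e-01 -9.57238645e-02  8.00000000e-03]
 [ 5.13544992e-01  3.88353273e-04  8.00000000e-03]] [ 0.59474739 -0.01974007  0.008     ]
```

```bash
python3 - <<'E'
from h import *
for p,y in [((.489,-.2533,.36),-36.6),((.595,-.0195,.36),26.3)]:
    for k in (0,180): print(p,y+k,r.inverse_kinematics(list(p),[180,0,y+k]))
r.reach([.489,-.2533,.36],[180,0,-36.6])
snap('wrist','w1'); print(r.sense()['tcp_pos'],r.sense()['clock'])
E
```

```text
(0.489, -0.2533, 0.36) -36.6 [-3.09235752e+01 -2.64279119e+00  8.30081246e+01 -2.54444375e-14
  9.96346666e+01  9.56764248e+01]
(0.489, -0.2533, 0.36) 143.4 [-30.92357518  -2.64279119  83.00812462   0.          99.63466658
 -84.32357518]
(0.595, -0.0195, 0.36) 26.3 [-5.15115820e+00  4.23349885e+00  7.60691300e+01 -2.54444375e-14
  9.96973711e+01  5.85488418e+01]
(0.595, -0.0195, 0.36) 206.3 [  -5.1511582     4.23349885   76.06913005    0.           99.6973711
 -121.4511582 ]
[ 0.48872967 -0.25401518  0.36011803] 1.7583
```

View pics/w1.png

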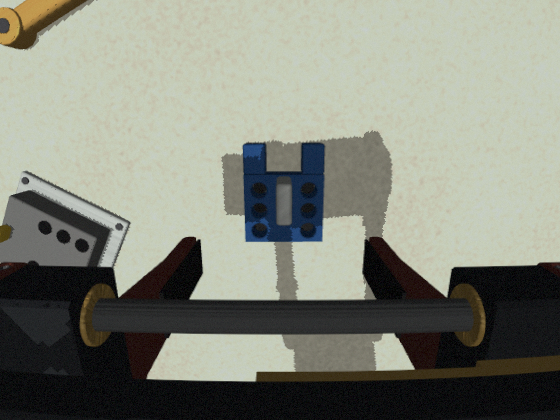

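The wrist picture shows the tier square to the image, with the plate at (284,200) between the jaws and the notch at the top (284,155). I'll cross-check the position, then grasp.

```bash
python3 - <<'E'
from h import *
s=load('w1');hsv=cv2.cvtColor(s['frame'],cv2.COLOR_RGB2HSV)
m=cv2.inRange(hsv,(100,100,30),(130,255,255))
c=max(cv2.findContours(m,0,2)[0],key=cv2.contourArea)
w=ray(s,c.reshape(-1,2),.024)[:,:2].astype(np.float32)*1000
R=cv2.minAreaRect(w);print(R,cv2.boxPoints(R).tolist())
# plate top face
p=((hsv[...,1]<40)).astype(np.uint8); p[:174]=0;p[232:]=0;p[:,:270]=0;p[:,300:]=0
c=max(cv2.findContours(p,0,2)[0],key=cv2.contourArea)
print(cv2.boundingRect(c)); w=ray(s,c.reshape(-1,2),.069)[:,:2].astype(np.float32)*1000
print(cv2.minAreaRect(w))
E
```

```text
((488.53570556640625, -255.89207458496094), (78.99333953857422, 100.17427062988281), 53.369808197021484) [[424.7750244140625, -257.7038879394531], [505.1651611328125, -317.47265625], [552.29638671875, -254.08026123046875], [471.90625, -194.31149291992188]]
(276, 177, 16, 48)
((491.26031494140625, -257.88995361328125), (13.15242862701416, 41.6243782043457), 53.34894943237305)
```

```bash
python3 - <<'E'
from h import *
r.servo_line([.489,-.2555,.217],[180,0,-36.6],speed=.12)
r.wait(.2); print(r.sense()['contact_force'])
r.grab(30); q=r.sense(); print(q['opening'],q['contact_force'],q['tcp_pos'],q['clock'])
r.servo_line([.489,-.2555,.36],speed=.1)
r.wait(.3);q=r.sense(); print(q['opening'],q['contact_force'],q['torque'],q['clock'])
snap('wrist','w2');snap('scene','s2')
E
```

```text
[ 0.36743302  0.60675802 -1.40883501]
0.013851415940891678 [-0.73263155  0.70977167 -0.74335799] [ 0.48900133 -0.25551058  0.21699674] 4.425
0.01359963162838802 [-1.20978463  0.32979343 -2.36933517] [ 0.07271235 -0.00770329  0.02368296] 6.3083
```

View pics/w2.png

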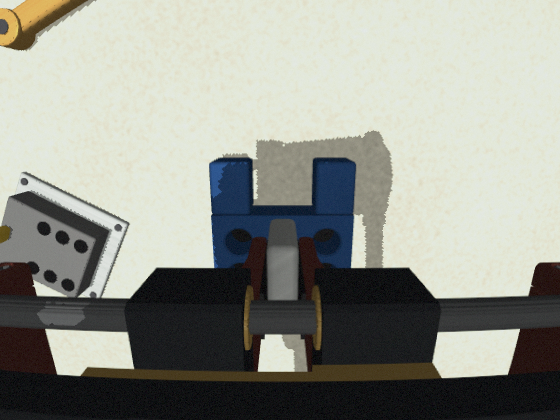

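The tier is held, with its plate between the pads and the prong tips at rows ~160. Next: in-hand offset.

```bash
python3 - <<'E'
from h import *
s=load('w2');y=np.radians(-36.6);ex=np.array([np.cos(y),np.sin(y),0]);ey=np.array([-np.sin(y),np.cos(y),0])
T=np.array([.489,-.2555,0.143])
pts=[(a,b,c) for a in (50,20) for b in (40,18,-18,-40) for c in (24,0)]
for p in pts: print(p,proj(s,[T+ex*p[0]/1e3+ey*p[1]/1e3+np.array([0,0,p[2]/1e3])]).round(1))
E
python3 -c "
import cv2
f=cv2.imread('pics/w2.png');cv2.imwrite('pics/w2c.png',cv2.resize(f[140:290,190:380],None,fx=4,fy=4))"
```

```text
(50, 40, 24) [[206.5 160.3]]
(50, 40, 0) [[215.4 155.9]]
(50, 18, 24) [[247.5 160.1]]
(50, 18, 0) [[251.6 155.8]]
(50, -18, 24) [[315.1 160.1]]
(50, -18, 0) [[311.1 155.8]]
(50, -40, 24) [[356.1 160.2]]
(50, -40, 0) [[347.3 155.9]]
(20, 40, 24) [[209.6 214.3]]
(20, 40, 0) [[217.8 203.9]]
(20, 18, 24) [[249.  214.3]]
(20, 18, 0) [[252.7 203.9]]
(20, -18, 24) [[313.8 214.3]]
(20, -18, 0) [[310.1 203.9]]
(20, -40, 24) [[353.1 214.2]]
(20, -40, 0) [[345.  203.9]]
```

View pics/w2c.png

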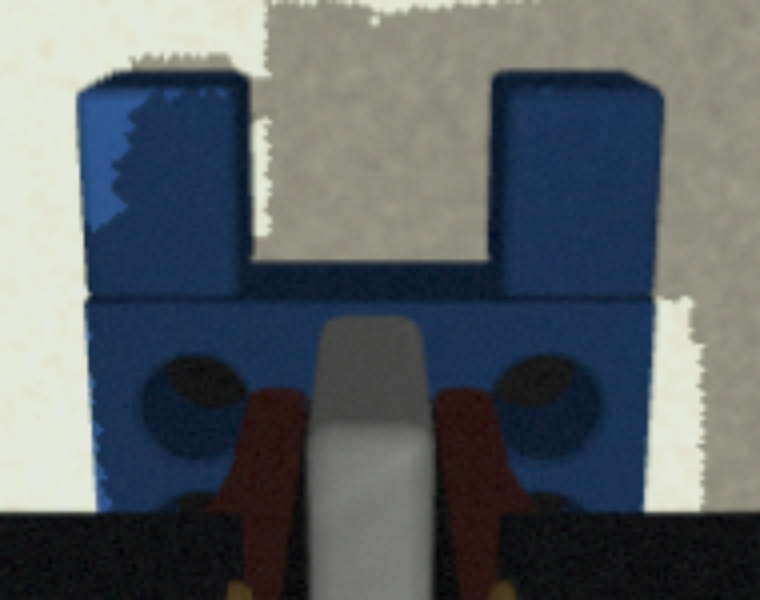

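View pics/s2.png

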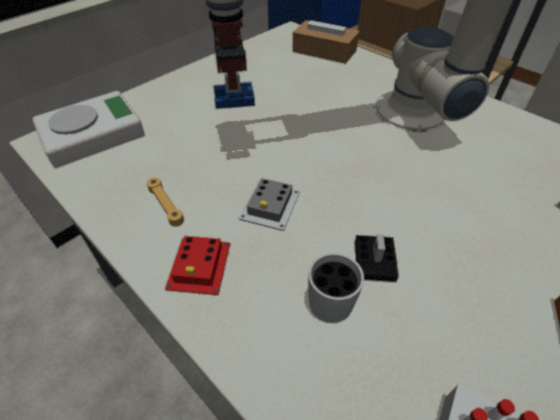

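The prong and notch edges agree with the prediction to about 1 px, so the in-hand offset is below 1 mm. Moving over the stand.

```bash
python3 - <<'E'
from h import *
r.servo_line([.595,-.0195,.36],[180,0,26.3],speed=.12)
r.servo_line([.595,-.0195,.30],speed=.12)
r.wait(.3); s=snap('wrist','w3');snap('top','t3');q=r.sense();print(q['tcp_pos'],q['orientation'],q['clock'])
f=s['frame'][:,:,::-1];cv2.imwrite('pics/w3c.png',cv2.resize(f[100:300,160:420],None,fx=3,fy=3))
def P(x,y,z,yw):
    y0=np.radians(yw);return [.595+x*np.cos(y0)-y*np.sin(y0),-.0195+x*np.sin(y0)+y*np.cos(y0),z]
for n,l in {'key top':[(.037,.008,.056),(.037,-.008,.056),(.047,.008,.056),(.047,-.008,.056)],'grey':[(.05,.04,.038),(.05,-.04,.038)],'tier':[(.05,.04,.107),(.05,.018,.107),(.05,-.018,.107),(.05,-.04,.107),(.02,.018,.107),(.02,-.018,.107)]}.items():
    print(n,proj(s,[P(*p,26.3) for p in l]).round(1).tolist())
E
```

```text
[ 0.59505782 -0.01950082  0.30049694] [ 1.79975429e+02 -3.81541451e-02  2.63012750e+01] 9.7667
key top [[270.7, 171.0], [293.6, 171.0], [270.6, 156.7], [293.7, 156.7]]
grey [[228.4, 150.4], [335.8, 150.3]]
tier [[207.9, 160.6], [248.7, 160.4], [315.8, 160.4], [356.5, 160.5], [250.1, 214.2], [314.4, 214.2]]
```

View pics/w3c.png

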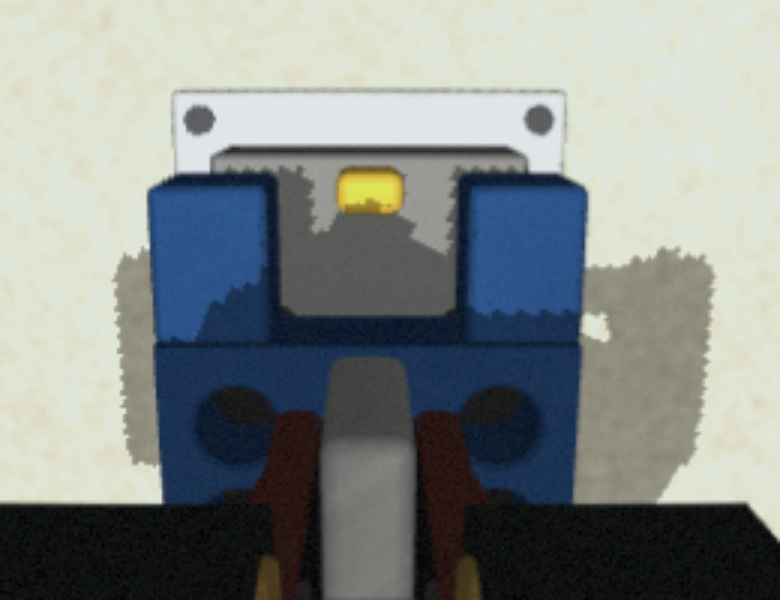

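The key at (272–294, 156–171) matches the prediction to about 1 px and is centred in the notch. Lowering with force monitoring.

```bash
python3 - <<'E'
from h import *
x,y=.595,-.0200
r.servo_line([x,y,.262],speed=.08); r.wait(.2)
f0=r.sense()['contact_force'][2]
z=.262
while z>.2525:
    z-=.001; r.servo_line([x,y,z],speed=.02); r.wait(.05)
    f=r.sense()['contact_force'][2]; print(round(z,4),round(f-f0,2))
    if f-f0>5: break
s=snap('wrist','w4');snap('scene','s4');print(r.sense()['clock'],r.sense()['torque'],r.sense()['contact_force'])
E
python3 -c "
import cv2,numpy as np
f=cv2.imread('pics/w4.png');g=cv2.imread('pics/s4.png')
cv2.imwrite('pics/c4.png',np.vstack([cv2.resize(f[120:300,160:420],(600,300)),cv2.resize(g[120:240,180:420],(600,300))]))"
```

```text
0.261 -0.97
0.26 -0.86
0.259 -1.22
0.258 -0.47
0.257 -0.7
0.256 -0.69
0.255 -0.67
0.254 7.37
13.0917 [0.06821545 0.7613779  0.01336699] [-4.32068992  0.72990531  5.6560784 ]
```

View pics/c4.png

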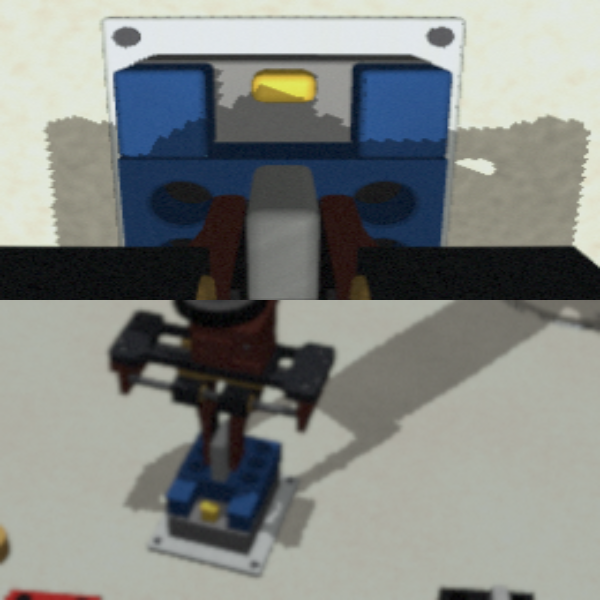

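Contact came at TCP z 0.254, as expected for a seated tier (0.255). The key is inside the notch and the tier is flush on the grey one. Releasing and retreating.

```bash
python3 - <<'E'
from h import *
r.let_go(); r.wait(.2); print(r.sense()['opening'])
r.servo_line([.595,-.02,.37],speed=.1)
r.wait(.3); snap('wrist','w5')
r.reach([.40,-.25,.40],[180,0,26.3]); r.wait(.3)
s=snap('top','t5');snap('scene','s5');print(r.sense()['clock'],r.sense()['contact_force'])
hsv=cv2.cvtColor(s['frame'],cv2.COLOR_RGB2HSV)
m=cv2.inRange(hsv,(100,100,30),(130,255,255)); m[:170]=0
c=max(cv2.findContours(m,0,2)[0],key=cv2.contourArea)
R=cv2.minAreaRect(ray(s,c.reshape(-1,2),.062)[:,:2].astype(np.float32)*1000);print(R)
o=load('top0')['frame']
print('bystander diff',np.abs(s['frame'][130:275,130:215].astype(int)-o[130:275,130:215]).mean())
f=s['frame'][:,:,::-1];g=load('s5')['frame'][:,:,::-1]
cv2.imwrite('pics/c5.png',np.vstack([cv2.resize(f[120:290,120:360],(600,300)),cv2.resize(g[120:300,180:420],(600,300))]))
E
```

```text
0.08780909109474638
17.7083 [-0.1573465   0.4149018  -0.37103406]
((595.0230712890625, -19.12859344482422), (99.72811889648438, 79.81599426269531), 26.637666702270508)
bystander diff 2.4102772143340094
```

View pics/c5.png

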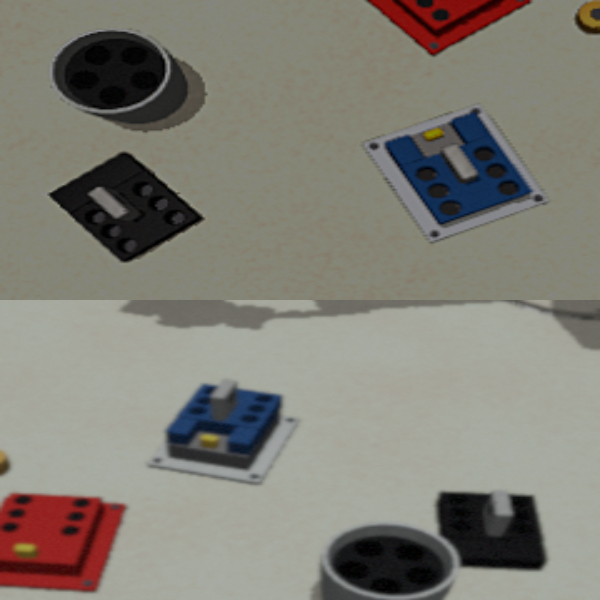

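View pics/w5.png

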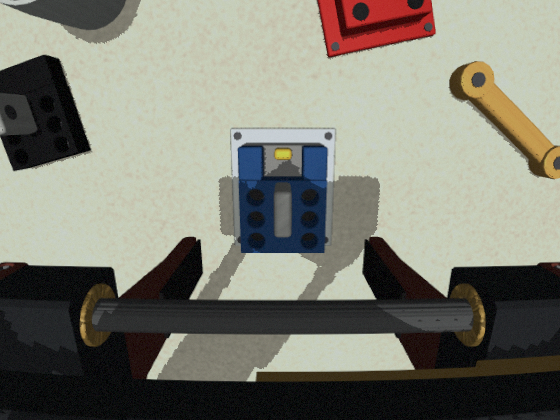

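The tier sits flat, with the key (283,154) in the notch. Handing in.

```bash
python3 -c "
from station import r
print(r.hand_in())"
```

```text
the job is handed in; nothing more can be done
None
```

I picked up the blue tier by its steel plate, turned it from about −36.6° to 26.3°, and lowered it onto the grey tier. Contact came at TCP z 0.254 m, where a seated tier should give 0.255 m. I then released it, backed the arm away and handed in; the last clock reading before that was about 18 s.

- **Position:** the last top view puts the tier at (595.0, −19.1) mm, turned 26.6°. The stand measured about (595.0, −19.2) mm and 26.5°. The 99.7 × 79.8 mm outline at the seated height fits the tier's real size, so it is sitting flat.
- **Key and notch:** the wrist, top and scene views all show the yellow key inside the notch.
- **Bystanders:** the black tier and the bucket look unmoved. I compared the pictures before and after (mean pixel difference 2.4) but did not measure their positions.
- **Disagreements:** before the grasp, the wrist and top views differed by about 3 mm on the tier's position. I used a value between them, and the check after lifting showed under 1 mm of offset in the hand. No check failed.

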